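Strip the spent filters from the filter block

TASK

Strip the filter block: take off every cover by squeezing in its black snap tab and lifting it straight up, and park each one level in the clip rack, its thin tongue pressed fully home into a sprung clip, one cover to a clip. Pluck every spent filter cartridge out of its pocket and put it in the waste bin. Leave the tools and parts lying about where they are.

Things in the scene. Friction and masses are not known exactly. Their poses are not given: they have to be found in the camera images.
- filter_block: Fixed three-bay aluminium filter block, 84 (its x) x 260 (its y) x 26 mm high, flat deck on top; origin: centre of its underside. x points to its back, away from the robot give or take the yaw; z up. Bays at y = +84, 0, -84 mm. Each has, front to back: a slot with a lip that the hook of a cover's tab catches under by 4 mm, a cartridge pocket, and a slot 10 mm wide for a cover's tongue.
- clip_rack: Fixed grey clip rack, 84 (its x) x 260 (its y) x 30 mm high; origin: centre of its underside, x to its back, z up. Three stations at y = +84, 0, -84 mm: openings 58 mm long in y between ribs whose tops are 30 mm above the bench. In each, 25 mm behind the middle line, a pair of sprung steel jaws. A parked cover's end walls rest on the rib tops. One cover per station. Rack and block may have changed places.
- waste_bin: Loose grey open-topped parts bin, 152 (its x) x 108 (its y) x 60 mm, walls and floor 2 mm, front wall (at -x) only 27 mm high; origin: centre of its underside, z up. The waste bin for the cartridges. It may be knocked aside during the work. It stands on a mat 2 mm thick.
- clip0 (a point): Clip 0 of the rack: between its two sprung jaws, level with the rib tops (30 mm above the bench), axes as the rack's. The jaws, 36 mm long in y, flared at the top to a mouth about 10 mm wide, are 1.6 mm apart and part along x when a tongue is pressed straight down between them (5 to 15 N), then hold it by friction.
- clip1 (a point): Clip 1 of the rack: between its two sprung jaws, level with the rib tops (30 mm above the bench), axes as the rack's. The jaws, 36 mm long in y, flared at the top to a mouth about 10 mm wide, are 1.6 mm apart and part along x when a tongue is pressed straight down between them (5 to 15 N), then hold it by friction.
- clip2 (a point): Clip 2 of the rack: between its two sprung jaws, level with the rib tops (30 mm above the bench), axes as the rack's. The jaws, 36 mm long in y, flared at the top to a mouth about 10 mm wide, are 1.6 mm apart and part along x when a tongue is pressed straight down between them (5 to 15 N), then hold it by friction.
- cover0_mid (a point): Cover 0 (loose, 0.13 kg, may be absent): grey hollow box, open below, 53 (x, -25 to +28 mm from this point) x 72 (y) x 46 mm high; this point is its middle, 23 mm above its skirt (lower edge of its end walls). z up, x to its back, where the tongue is; tab in front. On a bay the skirt is on the deck, 26 mm above the bench; fully home in a clip it is on the rib tops, 30 mm above.
- tab0 (a joint): Snap tab of cover 0 (m): 0 sprung out and latched, 0.0065 fully squeezed in; above 0.005 the hook is free. 3 N at first, 7 N at the end. Black pad 28 mm wide, 18 mm below to 17 mm above the cover's middle, face 33 mm in front of it. Pad and back wall are 61 mm apart at rest, 54.5 mm squeezed: squeeze them along the cover's x and keep squeezing while lifting. The hook hangs 15 mm below the skirt.
- cover0_tongue (a point): Middle of the lower edge of the tongue of cover 0: a thin blade in line with the back wall, 4 mm thick in x, 52 mm long in y, reaching 16 mm below the skirt. This point lies 25 mm behind and 39 mm below the cover's middle. Fully home in a clip it is 14 mm above the bench.
- cover1_mid (a point): Cover 1 (loose, 0.13 kg, may be absent): grey hollow box, open below, 53 (x, -25 to +28 mm from this point) x 72 (y) x 46 mm high; this point is its middle, 23 mm above its skirt (lower edge of its end walls). z up, x to its back, where the tongue is; tab in front. On a bay the skirt is on the deck, 26 mm above the bench; fully home in a clip it is on the rib tops, 30 mm above.
- tab1 (a joint): Snap tab of cover 1 (m): 0 sprung out and latched, 0.0065 fully squeezed in; above 0.005 the hook is free. 3 N at first, 7 N at the end. Black pad 28 mm wide, 18 mm below to 17 mm above the cover's middle, face 33 mm in front of it. Pad and back wall are 61 mm apart at rest, 54.5 mm squeezed: squeeze them along the cover's x and keep squeezing while lifting. The hook hangs 15 mm below the skirt.
- cover1_tongue (a point): Middle of the lower edge of the tongue of cover 1: a thin blade in line with the back wall, 4 mm thick in x, 52 mm long in y, reaching 16 mm below the skirt. This point lies 25 mm behind and 39 mm below the cover's middle. Fully home in a clip it is 14 mm above the bench.
- cover2_mid (a point): Cover 2 (loose, 0.13 kg, may be absent): grey hollow box, open below, 53 (x, -25 to +28 mm from this point) x 72 (y) x 46 mm high; this point is its middle, 23 mm above its skirt (lower edge of its end walls). z up, x to its back, where the tongue is; tab in front. On a bay the skirt is on the deck, 26 mm above the bench; fully home in a clip it is on the rib tops, 30 mm above.
- tab2 (a joint): Snap tab of cover 2 (m): 0 sprung out and latched, 0.0065 fully squeezed in; above 0.005 the hook is free. 3 N at first, 7 N at the end. Black pad 28 mm wide, 18 mm below to 17 mm above the cover's middle, face 33 mm in front of it. Pad and back wall are 61 mm apart at rest, 54.5 mm squeezed: squeeze them along the cover's x and keep squeezing while lifting. The hook hangs 15 mm below the skirt.
- cover2_tongue (a point): Middle of the lower edge of the tongue of cover 2: a thin blade in line with the back wall, 4 mm thick in x, 52 mm long in y, reaching 16 mm below the skirt. This point lies 25 mm behind and 39 mm below the cover's middle. Fully home in a clip it is 14 mm above the bench.
- cart0_mid (a point): Spent filter cartridge 0 (loose, 0.07 kg): pleated white block 20 (x) x 54 (y) x 40 mm (z); this point is its centre. It stands in a pocket (24 x 58 mm, 18 mm deep) in the middle of bay 0, its top 22 mm above the deck, under a cover where there is one.
- cart1_mid (a point): Spent filter cartridge 1 (loose, 0.07 kg): pleated white block 20 (x) x 54 (y) x 40 mm (z); this point is its centre. It stands in a pocket (24 x 58 mm, 18 mm deep) in the middle of bay 1, its top 22 mm above the deck, under a cover where there is one.
- cart2_mid (a point): Spent filter cartridge 2 (loose, 0.07 kg): pleated white block 20 (x) x 54 (y) x 40 mm (z); this point is its centre. It stands in a pocket (24 x 58 mm, 18 mm deep) in the middle of bay 2, its top 22 mm above the deck, under a cover where there is one.
- tape_roll: Bystander (tape roll), to be left where it lies; origin at the centre of its underside. To its left a tall leaning post of the bench (x 0.37 to 0.65 m, y 0.08 to 0.19 m, higher than the arm) stands at the front edge: an arm that starts on the other side of it must draw in before swinging past.
- spanner: Bystander (spanner), to be left where it lies; origin at the centre of its underside.
- deburr_tool: Bystander (deburring tool), to be left where it lies; origin at the centre of its underside.
- gear_part: Bystander (gear), to be left where it lies; origin at the centre of its underside.

How it is judged (in metres and radians):
At the end, for the whole second after the job is handed in: Every cover present sits level (within 0.08 rad) in a clip of the rack, tongue fully home (lower edge within 3.5 mm of its seated height and 5 mm of the clip's middle line); the centre of every cartridge is inside the waste bin, under 62 mm above its underside; the bin is at rest (z of cover0_tongue in the frame of clip_rack between 0.008 and 0.0175 m and x of cover0_tongue in the frame of clip_rack between 0.02 and 0.03 m and y of cover0_tongue in the frame of clip_rack between -0.12 and 0.12 m and angle between each of cover0_mid, cover1_mid, cover2_mid's own z axis and vertical below 0.08 rad and z of cover1_tongue in the frame of clip_rack between 0.008 and 0.0175 m and x of cover1_tongue in the frame of clip_rack between 0.02 and 0.03 m and y of cover1_tongue in the frame of clip_rack between -0.12 and 0.12 m and z of cover2_tongue in the frame of clip_rack between 0.008 and 0.0175 m and x of cover2_tongue in the frame of clip_rack between 0.02 and 0.03 m and y of cover2_tongue in the frame of clip_rack between -0.12 and 0.12 m and x of cart0_mid in the frame of waste_bin between -0.072 and 0.074 m and y of cart0_mid in the frame of waste_bin between -0.048 and 0.048 m and z of cart0_mid in the frame of waste_bin between 0.004 and 0.062 m and x of cart1_mid in the frame of waste_bin between -0.072 and 0.074 m and y of cart1_mid in the frame of waste_bin between -0.048 and 0.048 m and z of cart1_mid in the frame of waste_bin between 0.004 and 0.062 m and x of cart2_mid in the frame of waste_bin between -0.072 and 0.074 m and y of cart2_mid in the frame of waste_bin between -0.048 and 0.048 m and z of cart2_mid in the frame of waste_bin between 0.004 and 0.062 m and linear speed of waste_bin below 0.03 m/s); the robot touches nothing.
It fails at once if the tape roll is moved more than 3 cm (distance of tape_roll from where it was at the start of the episode above 0.03 m).
It fails at once if the spanner is moved more than 3 cm (distance of spanner from where it was at the start of the episode above 0.03 m).
It fails at once if the deburring tool is moved more than 3 cm (distance of deburr_tool from where it was at the start of the episode above 0.03 m).
It fails at once if the gear is moved more than 3 cm (distance of gear_part from where it was at the start of the episode above 0.03 m).
Of cover0, cover1, cover2 only 2 to 3 are there at a start; the rules pass over those that are not, and their reading is None.
At some moment in a run one of waste_bin may be knocked a few centimetres aside while the robot is not near it.
It also fails if it takes over 208 s, if anything falls off the work surface, if the arm or the gripper's body presses on something with over 40 N, if the wrist force passes 120 N, or if a joint passes its speed limit or range.

ROBOT

A 6-joint arm with a two-finger parallel gripper is mounted at the origin on a cart in front of the work surface, level with it; the furniture and walls round the work are solid. World frame = base frame: x ahead of the robot, y to its left, z up, the work surface at z = 0. Lengths are in mm, angles in degrees, forces in N, time in s.
With the tool pointing down it reaches from about 300 to 850 mm from the base axis. Payload 4.2 kg.
Tool frame: the origin (TCP) lies on the centre line of the jaws, within the pads' length; the fingertips stand 11 mm ahead of it and the grasp point (between the pads) lies 8 mm behind it; z points along the fingers, y is the line along which they close (so a half turn about z gives the same grasp; the last joint's range is limited). The gripper opens to 91 mm and grips with 3 to 60 N. Pads are 32 mm wide; open, the fingers measure 118 mm over their backs; the gripper's body (76 mm by 178 mm) begins 60 mm behind the grasp point.
Start: joints at [-76.662, 18.312, 89.639, -0, 72.044, -1.146], TCP at [143.819, -556.739, 224.976] pointing down, gripper open.
Joint ranges: [-177.97, 177.97], [-48.28, 115.42], [12.27, 149.76], [-77.06, 257.06], [2.81, 150.46], [-146.56, 146.56]. Speed limits (degrees/s): [147.25, 147.25, 180, 180, 180, 180].

INTERFACE

Orientations are given as [roll, pitch, yaw] about the fixed x, y, z axes, in that order (R = Rz(yaw) Ry(pitch) Rx(roll)).
In Python, from workcell import env, grab_frame, camera_model, models gives the robot as it stands.
- The arm moves only by the shell command python3 -m crank 'ROWS' [FORCE]. ROWS is text: rows parted by semicolons, each of 7 numbers parted by spaces: the closure, from -1 (fully open) to 1 (shut), so that 0 is half open, then the shift along the tool's x, y, z in mm, then the turn, a rotation vector about the tool's x, y, z in degrees. A call has 1 to 10 rows; each row shifts and turns the commanded pose from where the row before left it, along the tool's axes as they then stand; what a row does not reach is not made up. A row lasts 1/8 s, in which the tool goes at most 62.5 mm and 10.7 degrees, less where a joint would pass 70% of its speed; a pose out of reach is approached as far as the arm can. A call is refused whole if a number of a shift passes 62.5 or a number of a turn 10.7, either way. A call with a gripper value outside its range is refused whole. The fingers move at their own pace and stop on an object; FORCE is the grip in N (left out, the last holds). Time passes only in rows, so rows that do not move let the fingers close. It gives the time, the measured TCP pose, the force, the opening and the grip force at its end, in the units of the state.
- env.state(): the state, without advancing time (a new reading comes with each control period).
- grab_frame(name): name is "side" or "top"; returns the picture (384x512x3 uint8, blue, green, red); there is no depth.
- camera_model(name): a dict with "K" (3x3 intrinsics, pixels), "R" (3x3) and "t" (3): a world point X has camera coordinates R X + t. Camera axes: x right, y down, z forward; pixel columns grow to the right and rows downward; lengths in mm; the calibration is good to about 2 mm. A picture is of the moment at which its call begins. camera_model takes no time and is no camera call.
- env.job_done(): hands the job in; it is judged then, once.
Trained networks look in the newest picture that a camera, given by its name, has taken for a name from the list of things; names that differ only in an ending like _2 or _b are one class to them, and where a whole thing is asked for, a point or a joint stands for the part that bears it (a point fixed in the world has none). Each returns a list of dicts, best first, with "p" (0 to 1); they miss things now and then, are a little off and sometimes report something else, mostly with a low value. They report only what shows in the picture. A call takes as long as a camera call.
- models.search_frame(name, camera): "point" ([x, y, z] in mm, in world coordinates, good to about 4 mm: the middle of the surface that is visible of it).
The state is a dict: "time_s": time; "qpos": joint angles; "qvel": joint speeds; "effort": joint torques, N m; "ee_pos": TCP position; "ee_rot": TCP orientation; "force": force on the tool from outside, world axes, zero at the start; "torque": the same for the moment, N m; "gripper_width": finger opening in mm; "gripper_force": force on a finger pad.
Only numpy, scipy, OpenCV 4.12 (cv2) and the standard library are available. Lean on these libraries where they do the work, as an engineer would, in place of code of your own. Each camera call takes 0.05 s, during which the arm holds its last target. There are 200 camera calls.

## Working session

There is one attempt and no reset: what is moved stays moved. The work goes in short steps, Python scripts to look and compute and a shell command to move; the robot and the scene stay as the last step left them, time stands still between calls to the robot, and variables do not carry over. Pictures are saved under pics/ and viewed, at most 14 in all, crops included, and the job is handed in when it is done.

```bash
mkdir -p pics; ls; cat > h.py <<'E'
import numpy as np, cv2
from workcell import env, grab_frame, camera_model, models
def px(cam,P):
    m=camera_model(cam); K,R,t=[np.array(m[k],float) for k in 'KRt']
    c=np.atleast_2d(P)@R.T+t; p=c@K.T; return p[:,:2]/p[:,2:]
def ray(cam,uv,z):
    m=camera_model(cam); K,R,t=[np.array(m[k],float) for k in 'KRt']
    o=-R.T@t; d=R.T@np.linalg.inv(K)@np.array([uv[0],uv[1],1.]); return o+d*(z-o[2])/d[2]
E
python3 - <<'E'
from h import *
for c in('top','side'):
    im=grab_frame(c); cv2.imwrite(f'pics/{c}0.png',cv2.resize(im,None,fx=1.5,fy=1.5))
    m=camera_model(c); print(c,-np.array(m['R']).T@np.array(m['t']))
    for n in ['filter_block','clip_rack','waste_bin','cover0_mid','cart0_mid','tape_roll','spanner','deburr_tool','gear_part','tab0','clip0']:
        print(n,[(np.round(d['point']).tolist(),round(d['p'],2)) for d in models.search_frame(n,c)][:4])
s=env.state();print({k:np.round(v,2).tolist() for k,v in s.items()})
E
```

```text
pics
top [ 554.54644718 -186.21417801  921.7546801 ]
filter_block [([505.0, -129.0, 23.0], 0.64)]
clip_rack [([626.0, -120.0, 10.0], 0.71)]
waste_bin [([544.0, -402.0, 17.0], 0.96), ([472.0, -201.0, 71.0], 0.24)]
cover0_mid [([480.0, -35.0, 70.0], 0.57)]
cart0_mid []
tape_roll [([567.0, 47.0, 18.0], 0.66)]
spanner []
deburr_tool [([744.0, -129.0, 16.0], 0.87), ([627.0, -116.0, 12.0], 0.31)]
gear_part [([737.0, 7.0, 14.0], 0.74), ([626.0, -117.0, 12.0], 0.6)]
tab0 [([451.0, -34.0, 64.0], 0.39)]
clip0 [([625.0, -123.0, 11.0], 0.6), ([744.0, -129.0, 15.0], 0.3)]
side [ 261.09519999  318.04750771 1024.57999043]
filter_block [([451.0, -85.0, 26.0], 0.57)]
clip_rack [([618.0, -132.0, 11.0], 0.79)]
waste_bin [([541.0, -404.0, 28.0], 0.79)]
cover0_mid [([480.0, -29.0, 72.0], 0.79)]
cart0_mid [([582.0, 40.0, 18.0], 0.47)]
tape_roll [([583.0, 41.0, 19.0], 0.37)]
spanner [([718.0, -313.0, 11.0], 0.81)]
deburr_tool [([739.0, -141.0, 13.0], 0.78)]
gear_part []
tab0 [([450.0, -33.0, 54.0], 0.55)]
clip0 [([626.0, -127.0, 11.0], 0.74), ([720.0, -315.0, 10.0], 0.73)]
{'time_s': 1.2, 'qpos': [-76.66, 18.31, 89.64, -0.0, 72.04, -1.15], 'qvel': [-0.03, -0.01, -0.06, 0.02, -0.01, -0.04], 'effort': [-0.0, -41.24, -23.22, 0.07, 0.04, 0.0], 'ee_pos': [143.8, -556.73, 224.96], 'ee_rot': [180.0, 0.0, 14.48], 'force': [0.15, 0.35, -0.33], 'torque': [-0.03, 0.01, 0.07], 'gripper_force': 0.0, 'gripper_width': 90.96}
```

View pics/top0.png

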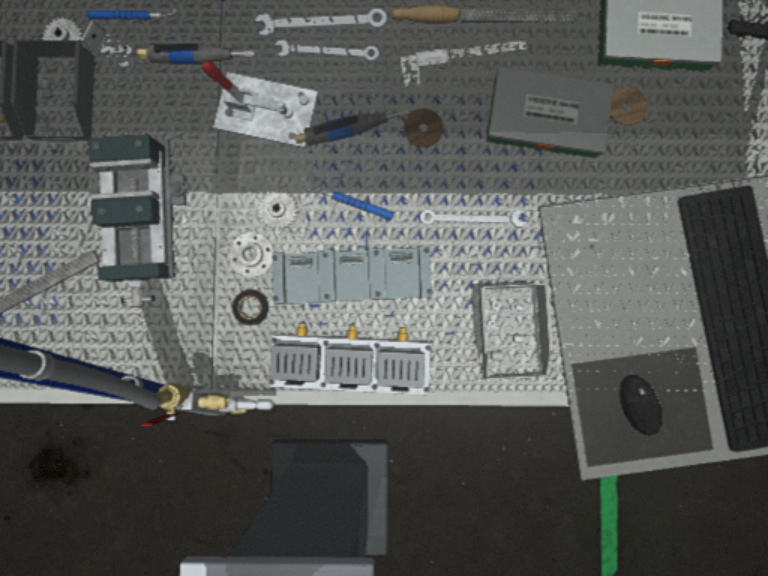

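View pics/side0.png

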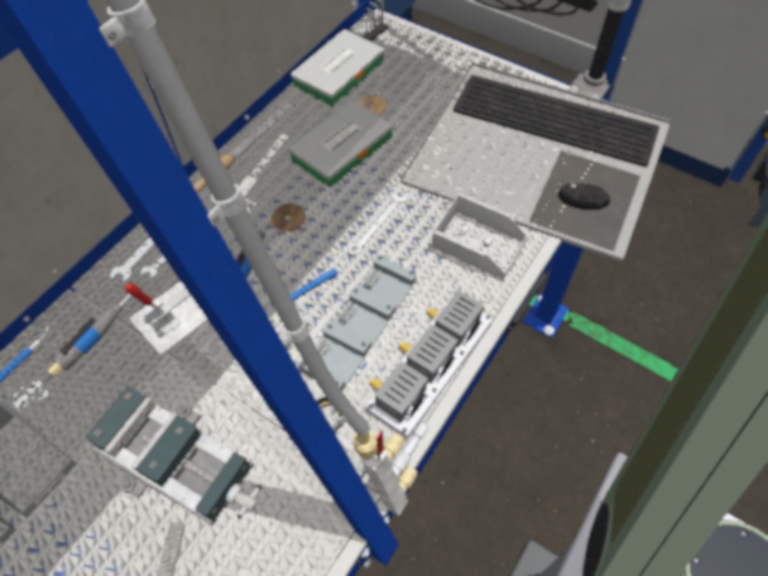

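The top view (1.5x) shows the block in front with three slotted covers at about (295..402, 365). The rack is behind it at (275..430, 250..302), and the bin is at (512, 330). The side view agrees, and the post is clear of the right-hand side. Next I'll look at crops to get precise positions.

```bash
python3 - <<'E'
from h import *
im=cv2.imread('pics/top0.png')
im=grab_frame('top'); cv2.imwrite('pics/top_raw.png',im)
c=im[160:265,175:295]; cv2.imwrite('pics/topc.png',cv2.resize(c,None,fx=5.7,fy=5.7,interpolation=cv2.INTER_CUBIC))
im=grab_frame('side'); cv2.imwrite('pics/side_raw.png',im)
c=im[165:290,205:335]; cv2.imwrite('pics/sidec.png',cv2.resize(c,None,fx=4.8,fy=4.8,interpolation=cv2.INTER_CUBIC))
E
```

```text
(no output)
```

View pics/topc.png

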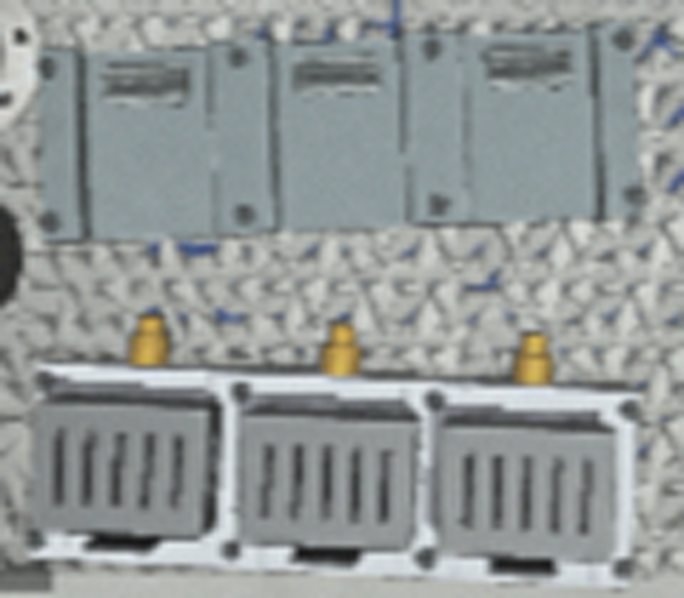

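View pics/sidec.png

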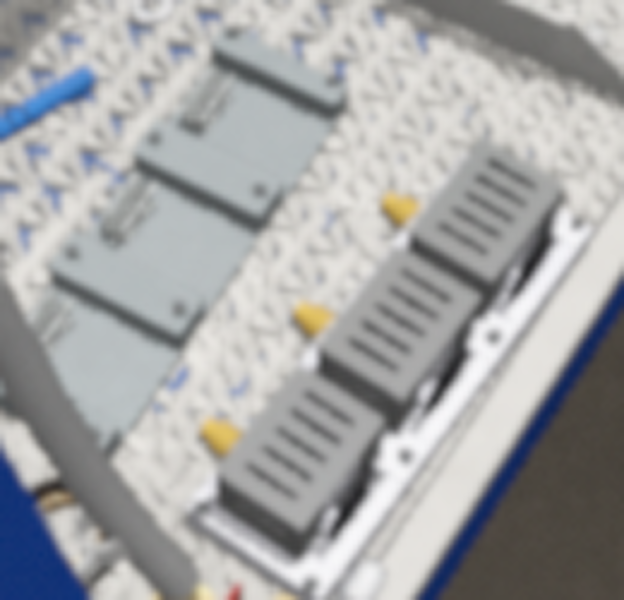

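Both crops show the deck and rib screws clearly, so I'll fit the poses from them. The pattern is symmetric, with a 84 mm pitch.

```bash
cat > fit.py <<'E'
from h import *
T=lambda u:(np.array(u,float)+.5)/5.7-.5+[175,160]
S=lambda u:(np.array(u,float)+.5)/4.8-.5+[205,165]
blk=dict(b=[(45,380),(240,392),(435,400),(628,410)],f=[(37,540),(232,550),(425,557),(624,568)])
rck=dict(b=[(47,67),(240,57),(433,47),(624,38)],f=[(52,222),(245,213),(437,204),(632,195)])
ys=np.array([126,42,-42,-126.])
for n,d,z in(('block',blk,26),('rack',rck,30)):
    P=np.array([[ray('top',T(u),z)[:2] for u in d[k]] for k in 'bf'])
    c=P.mean((0,1)); dirs=[np.polyfit(ys,P[i],1)[0] for i in(0,1)]
    print(n,c.round(1),'scale',[np.hypot(*v).round(3) for v in dirs],'yaw',[np.degrees(np.arctan2(-v[0],v[1])).round(2) for v in dirs],'x sep',(P[0]-P[1]).mean(0).round(1))
sb=[(580,222),(492,337),(405,457),(313,585)]
print('side block front',[ray('side',S(u),26)[:2].round(1) for u in sb],'top',[ray('top',T(u),26)[:2].round(1) for u in blk['f'][::-1]])
sr=[(340,77),(155,137),(262,190),(72,252),(180,310)]
print('side rack',[ray('side',S(u),30)[:2].round(1) for u in sr],'top',[ray('top',T(rck[a][i]),30)[:2].round(1) for a,i in(('f',3),('b',2),('f',2),('b',1),('f',1))])
# cover tops (slits): middle slit of each
for u in((118,470),(326,483),(530,497)): print('cover top',ray('top',T(u),72)[:2].round(1))
E
python3 fit.py
```

```text
block [ 478.8 -120.6] scale [np.float64(0.999), np.float64(0.999)] yaw [np.float64(-2.61), np.float64(-2.37)] x sep [67.5 -2.6]
rack [ 627.  -121.9] scale [np.float64(0.995), np.float64(0.994)] yaw [np.float64(3.13), np.float64(2.91)] x sep [67.8  3. ]
side block front [array([ 438.5, -247.1]), array([ 443.6, -160.2]), array([446.5, -76.6]), array([449.1,   6.5])] top [array([ 439.6, -245.6]), array([ 443.9, -160.3]), array([446.5, -77.5]), array([450.3,   6.3])]
side rack [array([ 598. , -253.8]), array([ 663.3, -163.1]), array([ 594.1, -167.1]), array([658.8, -78.4]), array([589.7, -81.4])] top [array([ 599.5, -248.8]), array([ 663.4, -162.5]), array([ 595.2, -164.6]), array([658.7, -78.8]), array([591. , -81.8])]
cover top [484.1 -36.1]
cover top [ 479.2 -121.1]
cover top [ 474.  -204.2]
```

Poses: block (478.8, -120.6) yaw -2.5°, rack (627, -121.9) yaw +3.0°. The side camera agrees within 2 mm, apart from one rack corner that reads 5 mm off in y. I'm setting out for cover 2.

```bash
python3 -m crank '-1 41 -25.8 0 0 0 0;-1 41 -25.8 0 0 0 0;-1 41 -25.8 0 0 0 0;-1 41 -25.8 0 0 0 0;-1 41 -25.8 0 0 0 0;-1 41 -25.8 0 0 0 0;-1 41 -25.8 0 0 0 0;-1 41 -25.8 0 0 0 0;-1 41 -25.8 0 0 0 0;-1 41 -25.8 0 0 0 0' 40
python3 -m crank '-1 0 0 0 0 0 -10.4;-1 0 0 0 0 0 -10.4;-1 0 0 0 0 0 -10.4;-1 0 0 0 0 0 -10.4;-1 0 0 0 0 0 -10.4;-1 0 0 0 0 0 -10.4;-1 0 0 0 0 0 -10.6;-1 0 0 0 0 0 0;-1 0 0 0 0 0 0'
```

```text
time_s: 2.55
ee_pos: [477.3, -203.1, 225.1]
ee_rot: [180.0, -0.0, 14.5]
force: [0.5, -0.5, 1.0]
gripper_width: 91.2
gripper_force: 0.0
time_s: 3.68
ee_pos: [476.3, -204.4, 225.0]
ee_rot: [180.0, 0.0, 87.3]
force: [0.1, 0.8, 0.1]
gripper_width: 91.3
gripper_force: 0.0
```

```bash
python3 -m crank '-1 0 0 40 0 0 0;-1 0 0 40 0 0 0;-1 0 0 40 0 0 0;-1 0 0 30 0 0 0;-1 0 0 20 0 0 0;-1 0 0 8 0 0 0;-1 0 0 0 0 0 0;-1 0 0 0 0 0 0'
python3 -m crank '1 0 0 0 0 0 0;1 0 0 0 0 0 0;1 0 0 0 0 0 0;1 0 0 0 0 0 0;1 0 0 0 0 0 0;1 0 0 0 0 0 0' 40
```

```text
time_s: 4.68
ee_pos: [477.0, -204.7, 47.9]
ee_rot: [179.9, 0.0, 87.5]
force: [-0.4, -0.5, 0.6]
gripper_width: 90.9
gripper_force: 0.0
time_s: 5.42
ee_pos: [476.5, -204.5, 47.3]
ee_rot: [180.0, 0.0, 87.5]
force: [-1.1, 0.3, 5.3]
gripper_width: 53.8
gripper_force: 40.0
```

```bash
python3 -m crank '1 0 0 -4 0 0 0;1 0 0 -8 0 0 0;1 0 0 -12 0 0 0;1 0 0 -20 0 0 0;1 0 0 -20 0 0 0;1 0 0 0 0 0 0'
python3 - <<'E'
from h import *
im=grab_frame('side'); c=im[145:290,205:355]; cv2.imwrite('pics/s1.png',cv2.resize(c,None,fx=4,fy=4,interpolation=cv2.INTER_CUBIC))
E
```

```text
time_s: 6.18
ee_pos: [477.5, -205.0, 112.9]
ee_rot: [179.8, 0.1, 87.5]
force: [-0.7, -0.4, -1.4]
gripper_width: 54.0
gripper_force: 40.0
```

View pics/s1.png

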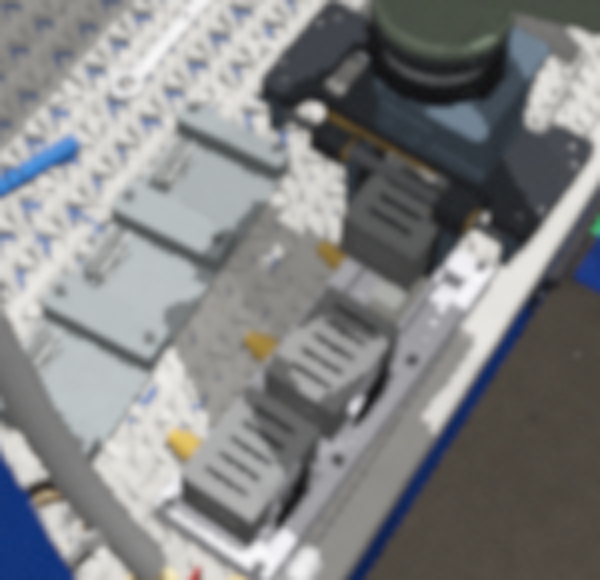

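Cover 2 came off with the gripper (it shows at (395, 225)). Now moving it over station 2.

```bash
python3 -m crank '1 1 26 0 0 0 0;1 1 26 0 0 0 0;1 1 26 0 0 0 0;1 1 26 0 0 0 0;1 1 26 0 0 0 0;1 0.8 25 0 0 0 0;1 0 0 0 0 0 -5.5;1 0 0 20 0 0 0;1 0 0 12 0 0 0;1 0 0 0 0 0 0'
python3 -m crank '1 0 0 4 0 0 0;1 0 0 0 0 0 0'
```

```text
time_s: 7.48
ee_pos: [630.2, -205.1, 77.1]
ee_rot: [-179.8, -0.1, 93.0]
force: [-0.3, 0.9, -1.2]
gripper_width: 53.6
gripper_force: 40.0
time_s: 7.72
ee_pos: [631.4, -205.5, 75.1]
ee_rot: [180.0, 0.0, 93.0]
force: [0.2, 1.0, -1.8]
gripper_width: 53.9
gripper_force: 40.0
```

```bash
for i in 1; do python3 -m crank '1 0 0.6 4 0 0 0;1 0 0 4 0 0 0;1 0 0 3 0 0 0;1 0 0 0 0 0 0'; done; python3 -m crank '1 0 0 3 0 0 0;1 0 0 0 0 0 0'
```

```text
time_s: 8.22
ee_pos: [631.7, -205.3, 63.5]
ee_rot: [-180.0, -0.0, 93.0]
force: [-0.1, 0.7, -1.4]
gripper_width: 53.4
gripper_force: 40.0
time_s: 8.48
ee_pos: [631.3, -205.5, 61.0]
ee_rot: [-179.9, 0.0, 93.0]
force: [-2.1, -0.2, 0.6]
gripper_width: 53.8
gripper_force: 40.0
```

```bash
python3 -m crank '1 0 0 2 0 0 0;1 0 0 2 0 0 0;1 0 0 0 0 0 0';python3 -m crank '1 0 0 2 0 0 0;1 0 0 2 0 0 0;1 0 0 0 0 0 0';python3 -m crank '1 0 0 2 0 0 0;1 0 0 1 0 0 0;1 0 0 0 0 0 0'
```

```text
time_s: 8.85
ee_pos: [631.7, -205.5, 57.3]
ee_rot: [-180.0, 0.0, 93.0]
force: [-2.7, -0.2, 4.9]
gripper_width: 53.8
gripper_force: 40.0
time_s: 9.22
ee_pos: [631.8, -205.3, 52.3]
ee_rot: [-180.0, -0.0, 93.0]
force: [-2.4, 0.4, -0.3]
gripper_width: 53.8
gripper_force: 40.0
time_s: 9.6
ee_pos: [631.8, -205.3, 51.2]
ee_rot: [-180.0, 0.0, 93.0]
force: [-4.4, 1.0, 8.2]
gripper_width: 53.8
gripper_force: 40.0
```

```bash
python3 -m crank '1 0 0 2 0 0 0;1 0 0 1 0 0 0;1 0 0 0 0 0 0'; python3 -m crank '1 0 0 -3 0 0 0;-1 0 0 0 0 0 0;-1 0 0 0 0 0 0;-1 0 0 0 0 0 0;-1 0 0 0 0 0 0;-1 0 0 -30 0 0 0;-1 0 0 -50 0 0 0;-1 0 0 -60 0 0 0;-1 0 0 -30 0 0 0'
```

```text
time_s: 9.98
ee_pos: [631.8, -205.3, 51.0]
ee_rot: [180.0, 0.0, 93.0]
force: [-8.6, 2.1, 22.6]
gripper_width: 53.8
gripper_force: 40.0
time_s: 11.1
ee_pos: [633.7, -205.7, 224.0]
ee_rot: [179.6, 0.1, 93.0]
force: [0.3, 0.0, -0.4]
gripper_width: 91.1
gripper_force: 0.0
```

```bash
python3 -m crank '-1 0 0 0 0 0 5.5;-1 15.6 -31.3 0 0 0 0;-1 15.6 -31.3 0 0 0 0;-1 15.6 -31.3 0 0 0 0;-1 15.6 -31.3 0 0 0 0;-1 15.6 -31.3 0 0 0 0;-1 0 0 0 0 0 0;-1 0 0 0 0 0 0' 40
python3 - <<'E'
from h import *
im=grab_frame('side'); c=im[145:290,205:355]; cv2.imwrite('pics/s2.png',cv2.resize(c,None,fx=4,fy=4,interpolation=cv2.INTER_CUBIC))
E
```

```text
time_s: 12.1
ee_pos: [480.1, -120.8, 220.3]
ee_rot: [179.9, 0.0, 87.5]
force: [0.2, 0.2, 0.0]
gripper_width: 91.2
gripper_force: 0.0
```

View pics/s2.png

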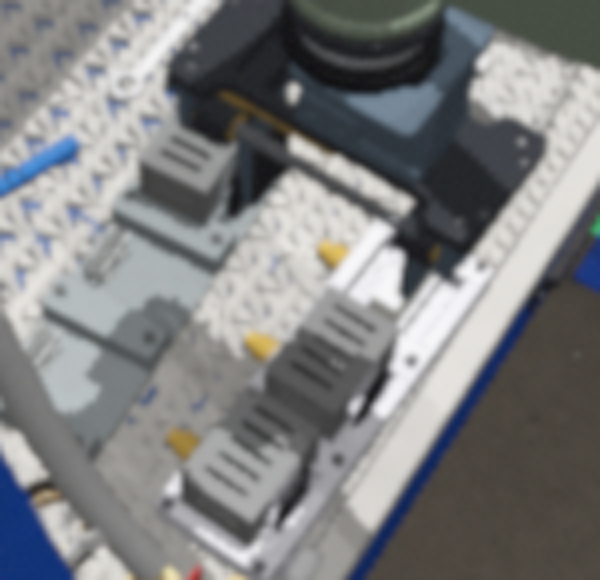

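Cover 2 sits level in station 2 (at (190, 170)). Next is cover 1.

```bash
python3 -m crank '-1 0 0 40 0 0 0;-1 0 0 40 0 0 0;-1 0 0 40 0 0 0;-1 0 0 30 0 0 0;-1 0 0 17 0 0 0;-1 0 0 6 0 0 0;-1 0 0 0 0 0 0;-1 0 0 0 0 0 0'
python3 -m crank '1 0 0 0 0 0 0;1 0 0 0 0 0 0;1 0 0 0 0 0 0;1 0 0 0 0 0 0;1 0 0 0 0 0 0;1 0 0 0 0 0 0' 40
```

```text
time_s: 13.15
ee_pos: [479.9, -120.9, 47.7]
ee_rot: [179.9, 0.0, 87.5]
force: [-0.2, -0.6, -0.1]
gripper_width: 91.4
gripper_force: 0.0
time_s: 13.9
ee_pos: [479.4, -120.7, 47.3]
ee_rot: [179.9, 0.0, 87.5]
force: [0.4, 1.0, 4.1]
gripper_width: 53.8
gripper_force: 40.0
```

```bash
python3 -m crank '1 0 0 -4 0 0 0;1 0 0 -8 0 0 0;1 0 0 -12 0 0 0;1 0 0 -20 0 0 0;1 0 0 -20 0 0 0;1 0 0 0 0 0 0;1 0 0 0 0 0 0'
```

```text
time_s: 14.78
ee_pos: [478.6, -120.5, 110.6]
ee_rot: [-180.0, -0.0, 87.5]
force: [-0.1, 0.1, -0.6]
gripper_width: 53.6
gripper_force: 40.0
```

```bash
python3 -m crank '1 1 30 0 0 0 0;1 1 30 0 0 0 0;1 1 30 0 0 0 0;1 1 30 0 0 0 0;1 1.2 28.4 0 0 0 0;1 0 0 0 0 0 -5.5;1 0 0 20 0 0 0;1 0 0 10 0 0 0;1 0 0 6 0 0 0;1 0 0 0 0 0 0'
python3 -m crank '1 0 0 0 0 0 0;1 0 0 0 0 0 0'
```

```text
time_s: 16.02
ee_pos: [627.3, -121.9, 74.4]
ee_rot: [-179.9, -0.0, 93.0]
force: [1.3, 0.3, -1.6]
gripper_width: 54.0
gripper_force: 40.0
time_s: 16.27
ee_pos: [627.9, -122.0, 75.6]
ee_rot: [179.9, 0.0, 93.0]
force: [-0.1, -0.2, -2.5]
gripper_width: 53.7
gripper_force: 40.0
```

```bash
python3 -m crank '1 0 0 4 0 0 0;1 0 0 4 0 0 0;1 0 0 3 0 0 0;1 0 0 3 0 0 0;1 0 0 0 0 0 0'; python3 -m crank '1 0 0 2 0 0 0;1 0 0 2 0 0 0;1 0 0 0 0 0 0';python3 -m crank '1 0 0 2 0 0 0;1 0 0 2 0 0 0;1 0 0 0 0 0 0'
```

```text
time_s: 16.9
ee_pos: [626.7, -121.9, 60.6]
ee_rot: [-179.9, -0.0, 93.0]
force: [-2.8, -0.7, -1.8]
gripper_width: 53.6
gripper_force: 40.0
time_s: 17.27
ee_pos: [627.4, -122.0, 57.4]
ee_rot: [180.0, 0.0, 93.0]
force: [-3.4, -0.3, 4.4]
gripper_width: 53.9
gripper_force: 40.0
time_s: 17.65
ee_pos: [627.5, -121.9, 52.4]
ee_rot: [-180.0, -0.0, 93.0]
force: [-2.9, -0.5, -0.5]
gripper_width: 53.5
gripper_force: 40.0
```

```bash
python3 -m crank '1 0 0 2 0 0 0;1 0 0 1 0 0 0;1 0 0 0 0 0 0'; python3 -m crank '1 0 0 2 0 0 0;1 0 0 1 0 0 0;1 0 0 0 0 0 0'
```

```text
time_s: 18.02
ee_pos: [627.5, -121.9, 51.2]
ee_rot: [180.0, 0.0, 93.0]
force: [-3.3, 0.0, 8.9]
gripper_width: 53.7
gripper_force: 40.0
time_s: 18.4
ee_pos: [627.5, -121.9, 51.0]
ee_rot: [179.9, 0.0, 93.0]
force: [-8.4, 1.4, 24.1]
gripper_width: 53.9
gripper_force: 40.0
```

```bash
python3 -m crank '1 0 0 -3 0 0 0;-1 0 0 0 0 0 0;-1 0 0 0 0 0 0;-1 0 0 0 0 0 0;-1 0 0 0 0 0 0;-1 0 0 -30 0 0 0;-1 0 0 -40 0 0 0;-1 0 0 -20 0 0 0;-1 0 0 0 0 0 0'
python3 -m crank '-1 0 0 0 0 0 5.5;-1 15.8 -29.6 0 0 0 0;-1 15.8 -29.6 0 0 0 0;-1 15.8 -29.6 0 0 0 0;-1 15.8 -29.6 0 0 0 0;-1 15.8 -29.6 0 0 0 0;-1 0 0 0 0 0 0;-1 0 0 0 0 0 0' 40
```

```text
time_s: 19.52
ee_pos: [629.0, -122.1, 141.7]
ee_rot: [179.7, 0.1, 93.0]
force: [0.1, 0.2, -0.7]
gripper_width: 91.3
gripper_force: 0.0
time_s: 20.52
ee_pos: [483.6, -36.6, 139.4]
ee_rot: [180.0, 0.0, 87.5]
force: [-0.0, -0.6, -0.5]
gripper_width: 91.2
gripper_force: 0.0
```

```bash
python3 -m crank '-1 0 0 40 0 0 0;-1 0 0 30 0 0 0;-1 0 0 16 0 0 0;-1 0 0 6 0 0 0;-1 0 0 0 0 0 0;-1 0 0 0 0 0 0'
python3 -m crank '1 0 0 0 0 0 0;1 0 0 0 0 0 0;1 0 0 0 0 0 0;1 0 0 0 0 0 0;1 0 0 0 0 0 0;1 0 0 0 0 0 0' 40
```

```text
time_s: 21.28
ee_pos: [484.0, -36.7, 48.5]
ee_rot: [179.9, 0.0, 87.5]
force: [0.4, 0.6, -0.1]
gripper_width: 91.0
gripper_force: 0.0
time_s: 22.02
ee_pos: [483.4, -36.5, 48.3]
ee_rot: [180.0, 0.0, 87.5]
force: [-0.7, -0.1, 4.3]
gripper_width: 53.8
gripper_force: 40.0
```

```bash
python3 -m crank '1 0 0 -4 0 0 0;1 0 0 -8 0 0 0;1 0 0 -12 0 0 0;1 0 0 -20 0 0 0;1 0 0 -20 0 0 0;1 0 0 0 0 0 0;1 0 0 0 0 0 0'
```

```text
time_s: 22.9
ee_pos: [482.7, -36.4, 111.6]
ee_rot: [-180.0, 0.0, 87.5]
force: [-0.4, 0.6, -1.7]
gripper_width: 53.3
gripper_force: 40.0
```

```bash
python3 -m crank '1 1 28 0 0 0 0;1 1 28 0 0 0 0;1 1 28 0 0 0 0;1 1 28 0 0 0 0;1 0.6 28 0 0 0 0;1 0 0 0 0 0 -5.5;1 0 0 20 0 0 0;1 0 0 10 0 0 0;1 0 0 6 0 0 0;1 0 0 0 0 0 0'
python3 -m crank '1 0 0 0 0 0 0;1 0 0 0 0 0 0'
```

```text
time_s: 24.15
ee_pos: [622.9, -38.0, 75.5]
ee_rot: [-179.9, -0.0, 93.0]
force: [0.7, -0.3, -0.6]
gripper_width: 53.8
gripper_force: 40.0
time_s: 24.4
ee_pos: [623.6, -38.0, 76.6]
ee_rot: [179.9, 0.0, 93.0]
force: [0.4, -0.5, -0.9]
gripper_width: 53.5
gripper_force: 40.0
```

```bash
python3 -m crank '1 0 0 4 0 0 0;1 0 0 4 0 0 0;1 0 0 3 0 0 0;1 0 0 3 0 0 0;1 0 0 0 0 0 0'; python3 -m crank '1 0 0 2 0 0 0;1 0 0 2 0 0 0;1 0 0 0 0 0 0'
```

```text
time_s: 25.02
ee_pos: [622.4, -38.0, 61.5]
ee_rot: [-179.9, -0.0, 93.0]
force: [-1.7, 0.2, -1.8]
gripper_width: 53.5
gripper_force: 40.0
time_s: 25.4
ee_pos: [623.1, -38.1, 58.4]
ee_rot: [180.0, 0.0, 93.0]
force: [-3.4, 0.7, 3.9]
gripper_width: 53.8
gripper_force: 40.0
```

```bash
python3 -m crank '1 0 0 2 0 0 0;1 0 0 2 0 0 0;1 0 0 0 0 0 0'; python3 -m crank '1 0 0 2 0 0 0;1 0 0 1 0 0 0;1 0 0 0 0 0 0'; python3 -m crank '1 0 0 2 0 0 0;1 0 0 1 0 0 0;1 0 0 0 0 0 0'
```

```text
time_s: 25.78
ee_pos: [623.1, -38.0, 53.5]
ee_rot: [-180.0, 0.0, 93.0]
force: [-2.4, -0.2, -0.3]
gripper_width: 53.9
gripper_force: 40.0
time_s: 26.15
ee_pos: [623.2, -38.0, 52.1]
ee_rot: [180.0, 0.0, 93.0]
force: [-5.2, -0.8, 9.1]
gripper_width: 54.0
gripper_force: 40.0
time_s: 26.52
ee_pos: [623.3, -38.0, 52.0]
ee_rot: [179.9, 0.0, 93.0]
force: [-9.0, 0.5, 23.7]
gripper_width: 54.0
gripper_force: 40.0
```

```bash
python3 -m crank '1 0 0 -3 0 0 0;-1 0 0 0 0 0 0;-1 0 0 0 0 0 0;-1 0 0 0 0 0 0;-1 0 0 0 0 0 0;-1 0 0 -30 0 0 0;-1 0 0 -40 0 0 0;-1 0 0 -20 0 0 0;-1 0 0 0 0 0 5.5;-1 0 0 0 0 0 0'
python3 - <<'E'
from h import *
im=grab_frame('top'); c=im[160:265,175:375]; cv2.imwrite('pics/t3.png',cv2.resize(c,None,fx=4,fy=4,interpolation=cv2.INTER_CUBIC))
for c in ('top','side'):
    if c=='side': grab_frame(c)
    for n in('cart0_mid','waste_bin'): print(c,n,[(np.round(d['point']).tolist(),round(d['p'],2)) for d in models.search_frame(n,c)])
E
```

```text
time_s: 27.78
ee_pos: [623.6, -38.0, 141.1]
ee_rot: [179.9, 0.0, 87.5]
force: [0.2, 0.5, -0.4]
gripper_width: 91.3
gripper_force: 0.0
top cart0_mid [([483.0, -40.0, 46.0], 0.65)]
top waste_bin [([626.0, -121.0, 76.0], 0.38)]
side cart0_mid [([477.0, -33.0, 50.0], 0.6)]
side waste_bin []
```

View pics/t3.png

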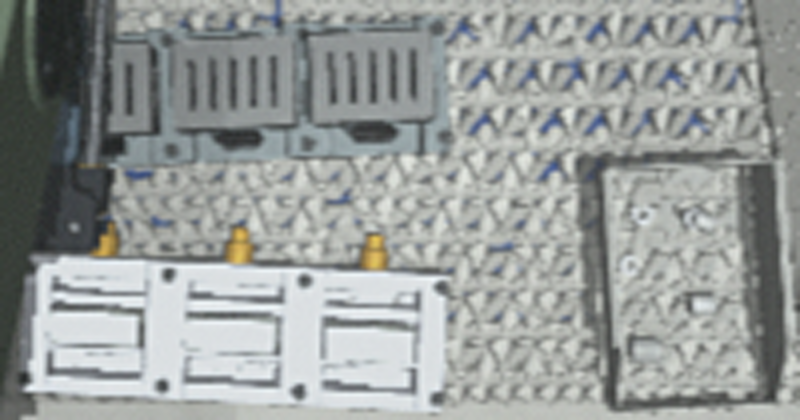

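Three covers are parked, the three white cartridges stand in the pockets, and the bin at (680, 280) has been knocked nearer to the robot. I'll measure the bin and move over cartridge 0.

```bash
python3 - <<'E'
from h import *
T=lambda u:(np.array(u,float)+.5)/4-.5+[175,160]
for n,u,z in(('Lback rim',(582,158),62),('Rback rim',(777,150),62),('Lfront',(607,406),29),('Rfront',(780,402),29),('floor mean',(678,282),4)): print(n,ray('top',T(u),z)[:2].round())
E
python3 -m crank '-1 -1 -28 0 0 0 0;-1 -1 -28 0 0 0 0;-1 -1 -28 0 0 0 0;-1 -1 -28 0 0 0 0;-1 -0.8 -28.7 0 0 0 0;0.4 0 0 30 0 0 0;0.4 0 0 30 0 0 0;0.4 0 0 0 0 0 0;0.4 0 0 0 0 0 0'
```

```text
Lback rim [ 586. -329.]
Rback rim [ 591. -444.]
Lfront [ 436. -348.]
Rfront [ 439. -453.]
floor mean [ 510. -398.]
time_s: 29.2
ee_pos: [483.3, -36.7, 81.7]
ee_rot: [179.9, 0.0, 87.5]
force: [-0.4, 0.1, 0.8]
gripper_width: 54.1
gripper_force: 0.0
```

```bash
python3 -m crank '0 0 0 0 0 0 0;0 0 0 0 0 0 0;0 0 0 20 0 0 0;0 0 0 14 0 0 0;0 0 0 7 0 0 0;0 0 0 0 0 0 0;0 0 0 0 0 0 0'
python3 -m crank '1 0 0 0 0 0 0;1 0 0 0 0 0 0;1 0 0 0 0 0 0;1 0 0 0 0 0 0;1 0 0 0 0 0 0' 25
```

```text
time_s: 30.08
ee_pos: [482.8, -36.7, 40.3]
ee_rot: [180.0, 0.0, 87.5]
force: [0.2, 0.4, -0.7]
gripper_width: 45.6
gripper_force: 0.0
time_s: 30.7
ee_pos: [482.5, -36.7, 40.1]
ee_rot: [180.0, 0.0, 87.5]
force: [-0.6, 0.1, 2.6]
gripper_width: 19.9
gripper_force: 25.0
```

```bash
python3 -m crank '1 0 0 -20 0 0 0;1 0 0 -40 0 0 0;1 0 0 -40 0 0 0;1 -50.4 12.1 0 0 0 0;1 -50.4 12.1 0 0 0 0;1 -50.4 12.1 0 0 0 0;1 -50.4 12.1 0 0 0 0;1 -50.4 12.1 0 0 0 0;1 -50.4 12.1 0 0 0 0;1 -50.4 12.1 0 0 0 0'
python3 -m crank '1 0 0 0 0 0 0;1 0 0 0 0 0 0;1 0 0 0 0 0 0'
python3 - <<'E'
from h import *
im=grab_frame('side'); c=im[75:275,205:405]; cv2.imwrite('pics/s3.png',cv2.resize(c,None,fx=3,fy=3,interpolation=cv2.INTER_CUBIC))
E
```

```text
time_s: 31.95
ee_pos: [551.5, -394.4, 139.4]
ee_rot: [-180.0, -0.0, 87.5]
force: [0.8, 0.1, -0.1]
gripper_width: 19.9
gripper_force: 25.0
time_s: 32.33
ee_pos: [551.4, -391.4, 139.9]
ee_rot: [-180.0, -0.0, 87.5]
force: [-0.2, 1.0, -1.9]
gripper_width: 19.9
gripper_force: 25.0
```

View pics/s3.png

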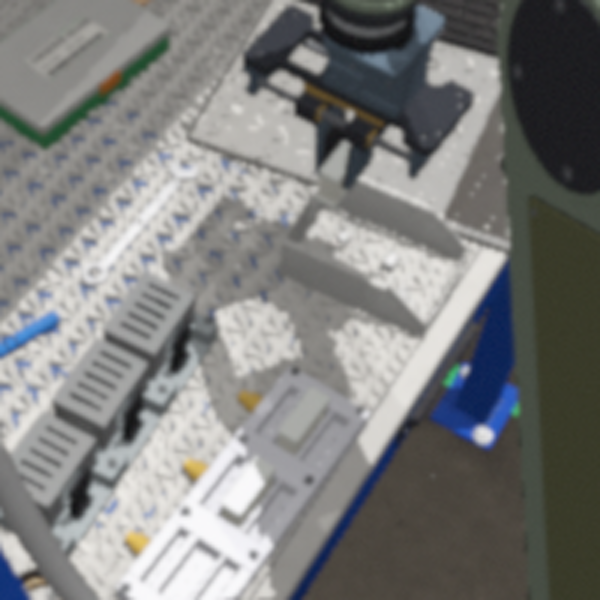

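```bash
python3 - <<'E'
from h import *
S=lambda u:(np.array(u,float)+.5)/3-.5+[205,75]
for n,u,z in(('Lback rim',(285,242),62),('Rback rim',(322,182),62),('Rfront',(465,250),29),('Lfront',(425,325),29)): print(n,ray('side',S(u),z)[:2].round())
E
```

```text
Lback rim [ 576. -342.]
Rback rim [ 583. -422.]
Rfront [ 440. -449.]
Lfront [ 433. -353.]
```

```bash
python3 -m crank '1 -4 -11 30 0 0 0;1 0 0 30 0 0 0;1 0 0 20 0 0 0;1 0 0 10 0 0 0;1 0 0 0 0 0 0;0.35 0 0 0 0 0 0;0.35 0 0 0 0 0 0;0.35 0 0 0 0 0 0'
python3 -m crank '0.35 0 0 -40 0 0 0;0.35 0 0 -40 0 0 0;0 0 0 -20 0 0 0;0 0 0 0 0 0 0;0 0 0 0 0 0 0'
```

```text
time_s: 33.38
ee_pos: [540.7, -396.6, 50.7]
ee_rot: [179.9, 0.0, 87.5]
force: [-0.4, -1.0, 0.8]
gripper_width: 29.5
gripper_force: 0.0
time_s: 34.0
ee_pos: [539.8, -395.9, 148.9]
ee_rot: [-179.9, -0.1, 87.5]
force: [-0.2, -0.7, -0.6]
gripper_width: 45.6
gripper_force: 0.0
```

```bash
python3 -m crank '0 54.5 -14.6 0 0 0 0;0 54.5 -14.6 0 0 0 0;0 54.5 -14.6 0 0 0 0;0 54.5 -14.6 0 0 0 0;0 54.5 -14.6 0 0 0 0;0 0 0 30 0 0 0;0 0 0 30 0 0 0;0 0 0 0 0 0 0;0 0 0 0 0 0 0'
python3 - <<'E'
from h import *
im=grab_frame('top'); c=im[160:265,175:375]; cv2.imwrite('pics/t4.png',cv2.resize(c,None,fx=4,fy=4,interpolation=cv2.INTER_CUBIC))
E
```

```text
time_s: 35.12
ee_pos: [479.7, -121.1, 90.1]
ee_rot: [-180.0, 0.0, 87.5]
force: [0.6, 0.2, 0.4]
gripper_width: 45.5
gripper_force: 0.0
```

View pics/t4.png

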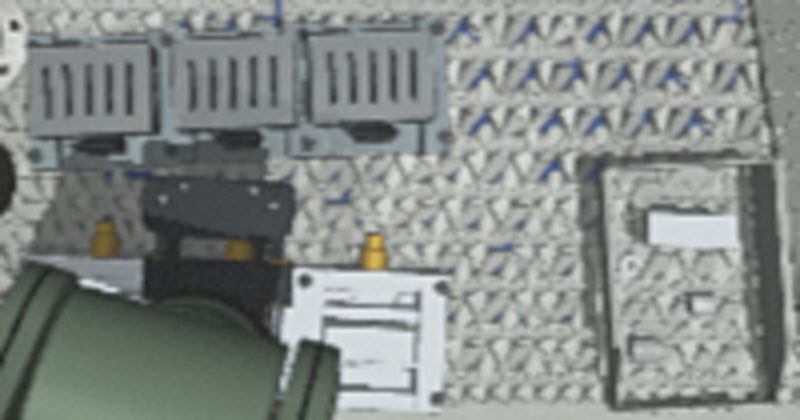

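Cartridge 0 is standing in the bin at (692, 230), and the covers look well seated. Now cartridge 1.

```bash
python3 -m crank '0 0 0 25 0 0 0;0 0 0 17 0 0 0;0 0 0 8 0 0 0;0 0 0 0 0 0 0;0 0 0 0 0 0 0;1 0 0 0 0 0 0;1 0 0 0 0 0 0;1 0 0 0 0 0 0;1 0 0 0 0 0 0;1 0 0 0 0 0 0' 25
```

```text
time_s: 36.42
ee_pos: [479.4, -120.9, 40.1]
ee_rot: [-180.0, 0.0, 87.5]
force: [-1.1, -0.8, 2.4]
gripper_width: 20.1
gripper_force: 25.0
```

```bash
python3 -m crank '1 0 0 -20 0 0 0;1 0 0 -40 0 0 0;1 0 0 -40 0 0 0;1 -54.6 -1.5 0 0 0 0;1 -54.6 -1.5 0 0 0 0;1 -54.6 -1.5 0 0 0 0;1 -54.6 -1.5 0 0 0 0;1 -54.6 -1.5 0 0 0 0;1 0 0 0 0 0 0;1 0 0 0 0 0 0'
python3 - <<'E'
from h import *
for c in('side','top'):
    grab_frame(c)
    for n in('waste_bin','cart0_mid'): print(c,n,[(np.round(d['point']).tolist(),round(d['p'],2)) for d in models.search_frame(n,c)])
E
```

```text
time_s: 37.67
ee_pos: [459.5, -392.6, 139.2]
ee_rot: [-179.9, -0.1, 87.5]
force: [-0.5, -0.1, -1.4]
gripper_width: 19.7
gripper_force: 25.0
side waste_bin [([517.0, -398.0, 30.0], 0.74), ([476.0, -105.0, 27.0], 0.67)]
side cart0_mid [([536.0, -399.0, 47.0], 0.75)]
top waste_bin [([521.0, -381.0, 20.0], 0.73), ([746.0, -130.0, 16.0], 0.47), ([626.0, -120.0, 75.0], 0.36)]
top cart0_mid [([545.0, -386.0, 42.0], 0.71), ([603.0, -133.0, 31.0], 0.51)]
```

Bin still in place.

```bash
python3 -m crank '1 -2 0 30 0 0 0;1 0 0 30 0 0 0;1 0 0 20 0 0 0;1 0 0 8 0 0 0;1 0 0 0 0 0 0;0.35 0 0 0 0 0 0;0.35 0 0 0 0 0 0;0.35 0 0 0 0 0 0'
python3 -m crank '0.35 0 0 -40 0 0 0;0.35 0 0 -40 0 0 0;0 0 0 -20 0 0 0;0 0 0 0 0 0 0;0 0 0 0 0 0 0'
```

```text
time_s: 38.98
ee_pos: [460.1, -395.6, 52.6]
ee_rot: [179.9, 0.0, 87.5]
force: [-0.5, 0.3, 0.8]
gripper_width: 29.6
gripper_force: 0.0
time_s: 39.6
ee_pos: [459.3, -394.8, 151.0]
ee_rot: [-179.9, -0.1, 87.5]
force: [0.1, 0.6, -0.6]
gripper_width: 45.8
gripper_force: 0.0
```

```bash
python3 -m crank '0 47.7 1.8 0 0 0 0;0 47.7 1.8 0 0 0 0;0 47.7 1.8 0 0 0 0;0 47.7 1.8 0 0 0 0;0 0 0 30 0 0 0;0 0 0 30 0 0 0;0 0 0 0 0 0 0;0 0 0 0 0 0 0'
python3 -m crank '0 0 0 25 0 0 0;0 0 0 17 0 0 0;0 0 0 9 0 0 0;0 0 0 0 0 0 0;0 0 0 0 0 0 0;1 0 0 0 0 0 0;1 0 0 0 0 0 0;1 0 0 0 0 0 0;1 0 0 0 0 0 0;1 0 0 0 0 0 0' 25
```

```text
time_s: 40.6
ee_pos: [475.7, -205.3, 92.1]
ee_rot: [-180.0, 0.0, 87.5]
force: [0.8, -0.4, 0.6]
gripper_width: 45.5
gripper_force: 0.0
time_s: 41.85
ee_pos: [475.3, -205.0, 41.1]
ee_rot: [-180.0, 0.0, 87.5]
force: [-1.8, -0.7, 3.5]
gripper_width: 20.0
gripper_force: 25.0
```

```bash
python3 -m crank '1 0 0 -20 0 0 0;1 0 0 -40 0 0 0;1 0 0 -40 0 0 0;1 0 0 0 0 0 0'
python3 - <<'E'
from h import *
im=grab_frame('top'); c=im[160:265,175:375]; cv2.imwrite('pics/t5.png',cv2.resize(c,None,fx=4,fy=4,interpolation=cv2.INTER_CUBIC))
E
```

```text
time_s: 42.35
ee_pos: [477.4, -205.9, 143.7]
ee_rot: [179.6, 0.2, 87.5]
force: [0.5, 0.5, -1.6]
gripper_width: 19.9
gripper_force: 25.0
```

View pics/t5.png

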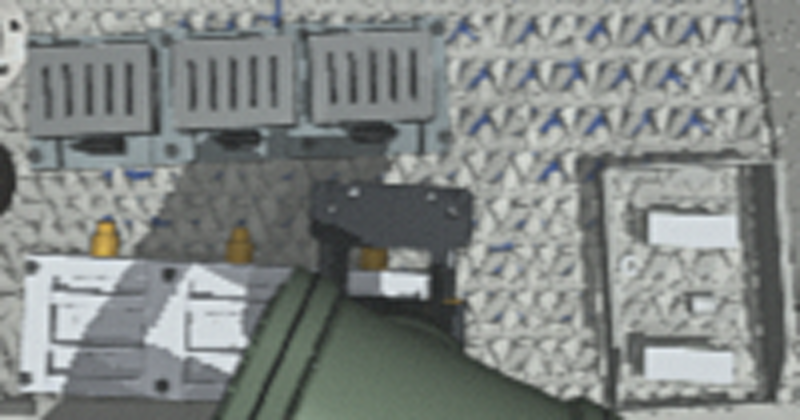

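Both cartridges stand in the bin, at (692, 230) and (688, 362), with the middle free. The bin hasn't moved. The last cartridge goes between them.

```bash
python3 -m crank '1 -46.9 8.2 0 0 0 0;1 -46.9 8.2 0 0 0 0;1 -46.9 8.2 0 0 0 0;1 -46.9 8.2 0 0 0 0;1 0 0 0 0 0 0;1 0 0 30 0 0 0;1 0 0 30 0 0 0;1 0 0 18 0 0 0;1 0 0 5 0 0 0;1 0 0 0 0 0 0'
python3 -m crank '0.4 0 0 0 0 0 0;0.4 0 0 0 0 0 0;0.4 0 0 0 0 0 0;0.4 0 0 -40 0 0 0;0.4 0 0 -40 0 0 0;0.4 0 0 -40 0 0 0;0.4 0 0 -30 0 0 0;0.4 0 0 0 0 0 0'
python3 -m crank '0.4 50 -30 0 0 0 0;0.4 50 -30 0 0 0 0;0.4 50 -30 0 0 0 0;0.4 40 -30 -20 0 0 0;0.4 0 0 0 0 0 0;0.4 0 0 0 0 0 0'
python3 - <<'E'
from h import *
im=grab_frame('top'); a=cv2.resize(im[160:265,175:375],None,fx=2.8,fy=2.8,interpolation=cv2.INTER_CUBIC)
im=grab_frame('side'); b=cv2.resize(im[95:200,205:405][:, :],None,fx=2.8,fy=2.8,interpolation=cv2.INTER_CUBIC)
cv2.imwrite('pics/end.png',np.vstack([a,b]))
E
```

```text
time_s: 43.65
ee_pos: [500.2, -393.7, 58.1]
ee_rot: [180.0, 0.0, 87.5]
force: [0.2, -0.2, -0.2]
gripper_width: 20.0
gripper_force: 25.0
time_s: 44.65
ee_pos: [501.0, -394.8, 211.0]
ee_rot: [179.7, 0.2, 87.5]
force: [-0.9, 0.1, -0.2]
gripper_width: 27.4
gripper_force: 0.0
time_s: 45.4
ee_pos: [388.6, -199.0, 227.3]
ee_rot: [-180.0, 0.0, 87.5]
force: [-0.9, -0.0, 0.1]
gripper_width: 27.4
gripper_force: 0.0
```

View pics/end.png

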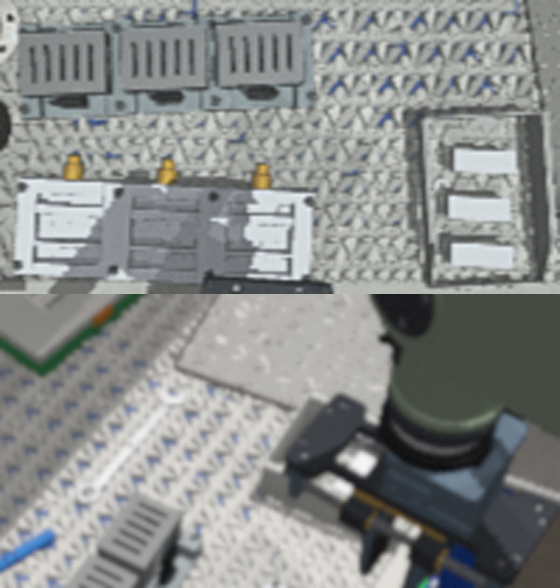

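The final picture shows three cartridges in the bin at (485, 160), (480, 208) and (480, 254), empty pockets and three covers parked level. Handing in.

```bash
python3 -c "
from workcell import env
print(env.job_done())"
```

```text
the job is handed in; nothing more can be done
None
```

I handed the job in at about 45 s of robot time: all three covers are parked level and pressed home in the rack, and all three cartridges are in the waste bin; the verdict was not reported back.

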